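# Hang the parts tote on the bench rack and shut the hook gate

## Robot

A 6-joint arm with a two-finger parallel gripper is mounted at the origin on the work surface. World frame = base frame: x ahead of the robot, y to its left, z up, the work surface at z = 0. Lengths are in m, angles in rad, forces in N, time in s.
With the tool pointing down it reaches from about 0.275 to 0.825 m from the base axis. Payload 5.2 kg.
Tool frame: the origin (TCP) lies on the centre line of the jaws, within the pads' length; the fingertips stand 25 mm ahead of it and the grasp point (between the pads) lies 6 mm ahead of it; z points along the fingers, y is the line along which they close (so a half turn about z gives the same grasp; the last joint's range is limited). The gripper opens to 93 mm and grips with 3 to 60 N. Pads are 15 mm wide; open, the fingers measure 128 mm over their backs; the gripper's body (75 mm by 188 mm) begins 65 mm behind the grasp point.
Start: joints at [-1.551, 0.259, 1.535, -0, 1.348, -0.203], TCP at [0.122, -0.536, 0.244] pointing down, gripper open.
Joint ranges: [-3.14, 3.14], [-0.91, 2.08], [0.19, 2.58], [-1.22, 4.36], [0.22, 2.71], [-3.12, 3.12]. Speed limits (rad/s): [2.57, 2.57, 3.14, 3.14, 3.14, 3.14].

## Interface

Orientations are given as a unit quaternion [x, y, z, w].
In Python, from workcell import manip, eoat, kinematics, eyes gives the robot as it stands. The module is installed in compiled form; this text tells all that it offers. Calls block until the motion is done:
- manip.move_to(position, orientation): joint-space move of the TCP to a pose.
- manip.servo_line(position, frame=None, vel=0.15, guard=None): straight line of the TCP; frame=None keeps the orientation; vel is the mean speed in m/s. With guard (N) it stops when the force on the tool has changed by that much, and returns True; else False.
- manip.set_joints(angles): joint-space move.
- eoat.set_gripper(opening, effort=None): finger opening in m; effort is the grip in N (None keeps the last); returns when the fingers have stopped.
- manip.wait(seconds).
- kinematics.solve_ik(position, orientation): joint angles nearest the present ones, or None.
- eyes.capture(name): name is "scene" or "top" or "wrist"; returns a dict with "img" (400x640x3 uint8, red, green, blue), "fx", "fy", "cx", "cy" (pixels), "view" (4x4, takes a point from world to camera coordinates). Camera axes: x right, y down, z forward; pixel columns grow to the right and rows downward; lengths in m; the calibration is good to about 2 mm. A picture is of the moment at which its call begins. There is no depth.
A pose or a line that the arm cannot do raises manip.Unreachable and nothing moves.
- manip.finish_job(): hands the job in; it is judged then, once.
Trained networks look in a picture, given as the dict that the camera call returned (one of the last four; its "shot" number tells which), for a name from the list of things; names that differ only in an ending like _2 or _b are one class to them, and where a whole thing is asked for, a point or a joint stands for the part that bears it (a point fixed in the world has none). Each returns a list of dicts, best first, with "p" (0 to 1); they miss things now and then, are a little off and sometimes report something else, mostly with a low value. They report only what shows in the picture. A call takes as long as a camera call. They do not tell look-alikes from the thing itself.
- eyes.silhouettes(picture, query): "pixels" (400x640 bool, what is visible of it) and "pixel" ([column, row] in pixels, amid what is visible of it).
Readings, each from a call of its own:
- manip.get_clock(): time.
- manip.get_joints(): joint angles.
- manip.get_qvel(): joint speeds.
- manip.get_joint_efforts(): joint torques, N m.
- manip.get_ee_pos(): TCP position.
- manip.get_eef_rot(): TCP orientation.
- manip.get_wrist_force(): force on the tool from outside, world axes, zero at the start.
- manip.get_moment(): the same for the moment, N m.
- manip.get_width(): finger opening in m.
- manip.get_grip_force(): force on a finger pad.
Only numpy, scipy, OpenCV 4.12 (cv2) and the standard library are available. Lean on these libraries where they do the work, as an engineer would, in place of code of your own. Each camera call takes 0.05 s, during which the arm holds its last target. There are 200 camera calls.

## Task

Pick up the blue parts tote by its handle and hang it by that handle in the bend of the yellow hook under the wire shelf, keeping the tote upright so that nothing spills. With the tote hanging freely, swing the red gate all the way shut across the mouth of the hook so that the tote cannot be lifted off. Leave the tape, the mug and the screwdriver where they are.

Things in the scene. Friction and masses are not known exactly. Their poses are not given: they have to be found in the camera images.
- tote: Blue open-topped parts tote, loose, 0.25 to 0.42 kg. Box 90 (its x) by 120 (y) by 50 mm high with a partition along y to z = 52 mm; origin at the centre of the underside. Over its middle a stiff arched handle: a white bar on two upright legs (see tote_handle). Same when turned half round.
- tote_handle (a point): Middle of the underside of the white handle bar, 110 mm above the tote's underside; axes as the tote's. Bar: 12 mm diameter, along y, axis at z = 116 mm. It stands on two blue legs, 14 (x) by 8 (y) mm, centred at y = +24 and -24 mm: 56 mm over their outer faces, flat, to grip across; the opening between them is 40 mm wide, 58 mm high.
- rack: Fixed dark steel bench rack, origin on the table below the bend of the hook, hook facing its -x. Uprights 20 mm square at x = 70, y = +-190 mm; crossbar at x = 70 mm, 174 to 198 mm high. Wire shelf 380 mm wide, rods 319 to 327 mm high, from x = -19 to 149 mm, over the hook: only a tool leaning back towards -x by some 30 to 45 degrees fits under it.
- hook_bend (a point): Top of the yellow hook rod (8 mm diameter) at its lowest place, the bend, 174 mm above the table: the handle bar rests here. Axes as the rack's. From the crossbar the rod drops 14 mm over 70 mm along -x to the bend, then turns up 45 degrees to a tip 20 mm before (-x) and 14 mm above this point. The bar must pass over the tip along +x and come down behind it.
- gate (a joint): Angle of the red gate about its vertical pivot, rad: 0 = shut at its stop, along the rack's +y over the hook's mouth; grows as it opens, pointing to the rack's -x at 1.57, at most 2.1. Light friction (0.03 N m), stays where left. Gate bar 132 mm long, 9 wide, 192 to 202 mm above the table, just clear above the bar of a hung tote.
- gate_knob (a point): On the axis of the gate's upright black knob (14 mm diameter, 202 to 242 mm above the table), at 226 mm height, 65 mm from the pivot. To pinch or to push. Here too a tool needs to lean back, because of the shelf.
- gate_pivot (a point): On the gate's pivot axis, at the height of gate_knob (226 mm); in the rack's frame x = -6, y = -120 mm. Axes as the rack's.
- tape: Roll of cream masking tape lying flat, 90 mm outside diameter, 45 mm high. Origin at the centre of its underside. Bystander.
- mug: White mug, 72 mm diameter, 90 mm high, handle at its +y. Origin at the centre of its underside. Bystander.
- screwdriver: Screwdriver with an orange handle, 190 mm long, lying along its x axis. Bystander.
Things that resemble listed ones, but are neither listed nor needed, are in the scene too. Of the things that look like the tote, the middle-sized one is meant.

How it is judged:
On the way:
1. the tote hangs by its handle in the bend of the hook, let go, with the gate still open (x of tote_handle in the frame of hook_bend between -0.015 and 0.035 m and y of tote_handle in the frame of hook_bend between -0.018 and 0.018 m and z of tote_handle in the frame of hook_bend between -0.01 and 0.014 m and angle between tote's own z axis and vertical below 0.25 rad and contact force between the fingers and tote below 0.1 N and contact force between tote and rack above 0.8 N and height (world z) of tote above 0.045 m and value of joint gate above 0.6 rad), for 0.2 s.
At the end, for the whole second after the job is handed in: Bar underside 15 mm before to 35 mm behind the bend, 18 mm sideways, -10 to +14 mm in height; tote off the table, within 0.25 rad of upright, carried by the rack, released, at rest; gate within 0.12 rad of shut and still. The tote was hung and let go before the gate was shut (x of tote_handle in the frame of hook_bend between -0.015 and 0.035 m and y of tote_handle in the frame of hook_bend between -0.018 and 0.018 m and z of tote_handle in the frame of hook_bend between -0.01 and 0.014 m and angle between tote's own z axis and vertical below 0.25 rad and contact force between the fingers and tote below 0.1 N and contact force between tote and rack above 0.8 N and height (world z) of tote above 0.045 m and linear speed of tote below 0.04 m/s and angular speed of tote below 0.4 rad/s and value of joint gate below 0.12 rad and velocity of joint gate between -0.1 and 0.1 rad/s); the robot touches nothing.
It fails at once if the tote is tipped more than 0.6 rad (its parts would spill) (angle between tote's own z axis and vertical above 0.6 rad).
It fails at once if the tape is pushed more than 30 mm (distance of tape from where it was at the start of the episode above 0.03 m).
It fails at once if the mug is pushed more than 30 mm (distance of mug from where it was at the start of the episode above 0.03 m).
It fails at once if the screwdriver is pushed more than 30 mm (distance of screwdriver from where it was at the start of the episode above 0.03 m).
It also fails if it takes over 61 s, if anything falls off the work surface, if the arm or the gripper's body presses on something with over 40 N, if the wrist force passes 120 N, or if a joint passes its speed limit or range.

## Working session

There is one attempt and no reset: what is moved stays moved. The work goes in short steps, each a Python script; the robot and the scene stay as the last script left them, time stands still between calls to the robot, and variables do not carry over. Pictures are saved under pics/ and viewed, at most 10 in all, crops included, and the job is handed in when it is done.

```bash
mkdir -p pics; ls; cat > s1.py <<'E'
from workcell import manip, eoat, kinematics, eyes
import numpy as np, cv2, pickle
out={}
for n in ("scene","top"):
    p=eyes.capture(n); out[n]=p
    cv2.imwrite(f"pics/{n}0.png",p["img"][:,:,::-1])
    print(n,p["fx"],p["fy"],p["cx"],p["cy"]); print(np.round(p["view"],4).tolist())
    for q in ("tote","tote_handle","rack","gate","gate_knob","tape","mug","screwdriver"):
        try:
            for d in eyes.silhouettes(p,q): 
                m=d["pixels"]; ys,xs=np.nonzero(m); print(n,q,round(d["p"],2),np.round(d["pixel"]),m.sum(),xs.min(),xs.max(),ys.min(),ys.max()); out.setdefault((n,q),[]).append(d)
        except Exception as e: print(n,q,e)
pickle.dump(out,open("o0.pkl","wb"))
print(manip.get_clock(),manip.get_eef_rot())
E
python3 s1.py
```

```text
pics
scene 410.43356417141257 410.43356417141257 321.07709726590525 203.49452436620015
[[-0.895, 0.4461, 0.0028, 0.4384], [0.3235, 0.6534, -0.6844, -0.0644], [-0.3071, -0.6117, -0.7291, 1.3439], [0.0, 0.0, 0.0, 1.0]]
scene tote 0.95 [486. 331.] 1342 462 510 304 350
scene tote 0.66 [443. 262.] 3682 401 480 224 303
scene tote_handle 0.93 [373. 323.] 2361 343 400 298 352
scene tote_handle 0.81 [488. 326.] 1308 462 510 304 350
scene tote_handle 0.56 [438. 262.] 3767 400 480 225 304
scene tote_handle 0.28 [316. 363.] 642 262 338 342 391
scene rack 0.59 [239. 184.] 6030 184 300 97 300
scene rack 0.31 [373. 326.] 2377 343 400 298 352
scene gate 0.57 [277. 148.] 124 256 298 135 152
scene gate_knob 0.53 [277. 148.] 235 256 300 135 152
scene tape 0.86 [346. 220.] 705 328 359 207 239
scene mug 0.97 [302. 138.] 672 290 319 123 155
scene screwdriver 0.57 [315. 359.] 585 263 338 343 391
top 438.3912131686873 438.3912131686873 317.21492784754594 195.48379693652603
[[-0.0029, -1.0, -0.0085, 0.0128], [-0.9979, 0.0035, -0.0649, 0.5162], [0.0649, 0.0083, -0.9979, 1.4342], [0.0, 0.0, 0.0, 1.0]]
top tote 0.91 [227. 195.] 1155 204 249 173 218
top tote 0.77 [190. 269.] 646 173 204 258 283
top tote 0.58 [245. 270.] 2122 216 273 249 295
top tote_handle 0.82 [225. 191.] 1056 205 247 174 217
top tote_handle 0.62 [244. 268.] 1953 218 272 250 294
top rack 0.55 [365. 129.] 4704 285 438 84 205
top gate 0.7 [389. 185.] 152 383 395 166 205
top gate 0.34 [364. 129.] 5276 285 438 83 207
top gate_knob 0.49 [386. 183.] 145 382 395 166 206
top tape 0.72 [309. 229.] 25 307 323 222 237
top tape 0.28 [227. 195.] 1107 204 248 174 217
top mug 0.92 [441. 239.] 670 427 456 224 259
0.9 [ 9.93802850e-01  1.11157070e-01 -6.16947477e-06  1.16708881e-05]
```

View pics/scene0.png

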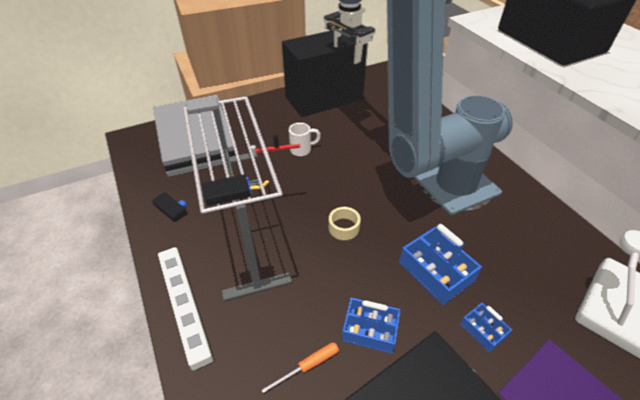

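View pics/top0.png

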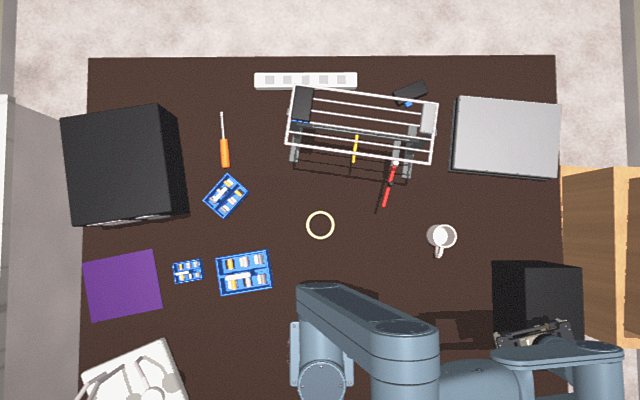

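```bash
cat > h.py <<'E'
from workcell import manip, eoat, kinematics, eyes
import numpy as np, cv2, pickle
from scipy.optimize import minimize, least_squares
from scipy.spatial.transform import Rotation as R
def proj(p,X):
    X=np.atleast_2d(X); c=X@p["view"][:3,:3].T+p["view"][:3,3]
    return np.c_[p["fx"]*c[:,0]/c[:,2]+p["cx"],p["fy"]*c[:,1]/c[:,2]+p["cy"]]
def ray(p,px,z):
    d=np.array([(px[0]-p["cx"])/p["fx"],(px[1]-p["cy"])/p["fy"],1]); Rm=p["view"][:3,:3]
    o=-Rm.T@p["view"][:3,3]; d=Rm.T@d; return o+d*(z-o[2])/d[2]
def pose2(q,L): # x,y,yaw on table
    c,s=np.cos(q[2]),np.sin(q[2]); L=np.atleast_2d(L)
    return np.c_[q[0]+c*L[:,0]-s*L[:,1],q[1]+s*L[:,0]+c*L[:,1],L[:,2]]
def box(x0,x1,y0,y1,z0,z1): return np.array([[x,y,z] for x in(x0,x1) for y in(y0,y1) for z in(z0,z1)])
def fit_tote(views,q0,handle=True):
    S=4
    parts=[box(-.045,.045,-.06,.06,0,.05)]+([box(-.006,.006,-.028,.028,.11,.122),box(-.007,.007,.02,.028,.05,.11),box(-.007,.007,-.028,-.02,.05,.11)] if handle else [])
    tgt=[cv2.resize(m.astype(np.uint8),None,fx=S,fy=S,interpolation=cv2.INTER_NEAREST) for _,m in views]
    def cost(q):
        c=0
        for (p,m),t in zip(views,tgt):
            im=np.zeros_like(t)
            for b in parts:
                cv2.fillConvexPoly(im,cv2.convexHull(np.round(proj(p,pose2(q,b))*S+S/2-.5).astype(np.int32)),1)
            c+=1-(im&t).sum()/(im|t).sum()
        return c
    best=None
    for a in np.arange(0,np.pi,np.pi/12):
        r=minimize(cost,[q0[0],q0[1],a],method="Nelder-Mead",options=dict(initial_simplex=[[q0[0],q0[1],a],[q0[0]+.015,q0[1],a],[q0[0],q0[1]+.015,a],[q0[0],q0[1],a+.2]],xatol=1e-4,fatol=1e-4))
        if best is None or r.fun<best.fun: best=r
    return best.x,best.fun
E
cat > s2.py <<'E'
from h import *
o=pickle.load(open("o0.pkl","rb")); T,S=o["top"],o["scene"]
mt=o["top","tote"][0]["pixels"]; ms=o["scene","tote_handle"][0]["pixels"]
q0=ray(T,(227,195),.03)
for v in ([(T,mt)],[(S,ms)],[(T,mt),(S,ms)]): print(fit_tote(v,q0))
for n,px in (("tape",(320,225)),("mug",(440,242)),("scr",(224,140))): print(n,ray(T,px,.02))
a=cv2.resize(T["img"][70:220,270:450],None,fx=3,fy=3,interpolation=cv2.INTER_CUBIC)
b=cv2.resize(T["img"][160:310,165:250],None,fx=3,fy=3,interpolation=cv2.INTER_CUBIC)
c=np.hstack([a,b]); cv2.imwrite("pics/crop1.png",c[:,:,::-1])
E
python3 s2.py
```

```text
(array([0.51603354, 0.30948997, 0.83148896]), np.float64(0.03757440476190477))
(array([0.51255967, 0.31245627, 0.85169467]), np.float64(0.02573558054379721))
(array([0.51388485, 0.31144132, 0.84787448]), np.float64(0.10877167879578653))
tape [0.41878702 0.00223079 0.02      ]
mug [ 0.36214124 -0.39024702  0.02      ]
scr [0.70265425 0.32155235 0.02      ]
```

View pics/crop1.png

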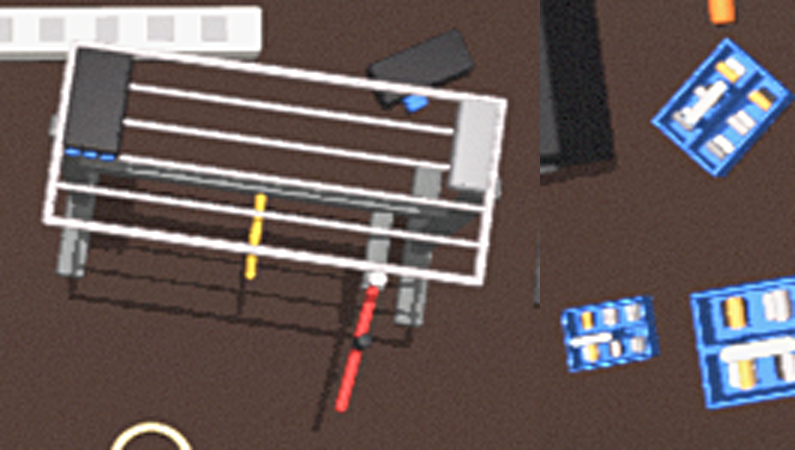

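The pictures show three blue look-alikes. In the top view they are at (227,195), (190,269) and (245,270). The one at (227,195), which is (373,323) in the scene view, is middle-sized, and a 90 x 120 mm model fits its mask. The crop confirms it is the tote. Rack corners in crop 1 are at (76,44), (505,99), (480,283) and (46,221), the hook tip is at (250,277) and the gate pivot at (377,278).

```bash
cat > s3.py <<'E'
from h import *
o=pickle.load(open("o0.pkl","rb")); T,S=o["top"],o["scene"]
cr=lambda u,v:((u+.5)/3-.5+270,(v+.5)/3-.5+70)
C=np.array([[.149,.19,.323],[.149,-.19,.323],[-.019,-.19,.323],[-.019,.19,.323]])
tp=np.array([cr(76,44),cr(505,99),cr(480,283),cr(46,221)])
H=np.array([[-.02,0,.184]]); tph=np.array([cr(250,275)])
sp=np.array([[187,104],[247,98],[279,192],[203,211]])[[0,1,2,3]]
sp=np.array([[203,211],[187,104],[248,98],[280,192]])
def res(q,parts):
    r=[]
    if "t" in parts: r+=[proj(T,pose2(q,C))-tp,proj(T,pose2(q,H))-tph]
    if "s" in parts: r+=[proj(S,pose2(q,C))-sp]
    return np.vstack(r).ravel()
for parts in ("t","s","ts"):
    r=least_squares(res,[.62,-.1,-.1],args=(parts,),loss="soft_l1"); print(parts,r.x.round(4),res(r.x,parts).reshape(-1,2).round(1).tolist())
q=r.x
# gate angle
def gp(a): return pose2(q,[[-.006-.132*np.sin(a)*f,-.12+.132*np.cos(a)*f,.2] for f in (.1,1)])
for n,p in (("top",T),("scene",S)):
    ys,xs=np.nonzero(o[n,"gate"][0]["pixels"]); im=p["img"].astype(int)
    k=(im[...,0]>150)&(im[...,1]<70)&(im[...,2]<70); ys,xs=np.nonzero(k); 
    ok=(np.abs(xs-(388 if n=="top" else 277))<25)&(np.abs(ys-(185 if n=="top" else 148))<25); xs,ys=xs[ok],ys[ok]
    pts=np.array([ray(p,(x,y),.202) for x,y in zip(xs,ys)])
    v=pts-pose2(q,[[-.006,-.12,.2]]); L=pose2([0,0,-q[2]],v); print(n,len(xs),"gate angle",np.arctan2(-L[:,0].mean(),L[:,1].mean()),"r",np.hypot(L[:,0],L[:,1]).max(),"perp std",)
np.save("rack.npy",q)
# overlay
a0=1.45
def draw(p,x0,y0,w,h,f):
    im=cv2.resize(p["img"][y0:y0+h,x0:x0+w],None,fx=f,fy=f,interpolation=cv2.INTER_CUBIC).copy()
    P=lambda L:[tuple(int(v) for v in ((z-[x0,y0])*f+f/2)) for z in proj(p,pose2(q,L))]
    c=P(C); [cv2.line(im,c[i],c[(i+1)%4],(0,255,0),1) for i in range(4)]
    hk=P([[.07,0,.184],[0,0,.17],[-.02,0,.184]]); cv2.line(im,hk[0],hk[1],(0,255,255),1);cv2.line(im,hk[1],hk[2],(0,255,255),1)
    g=P([[-.006,-.12,.202],[-.006-.132*np.sin(a0),-.12+.132*np.cos(a0),.202]]); cv2.line(im,g[0],g[1],(0,255,0),1)
    k=P([[-.006-.065*np.sin(a0),-.12+.065*np.cos(a0),z] for z in (.202,.242)]); cv2.line(im,k[0],k[1],(255,255,0),1)
    return im
a=draw(T,275,75,175,145,3)[:435]; b=draw(S,175,85,135,145,2.0 if 0 else 2)
b=cv2.copyMakeBorder(b,0,435-b.shape[0],0,0,cv2.BORDER_CONSTANT)
cv2.imwrite("pics/ov1.png",np.hstack([a,b])[:,:,::-1])
E
python3 s3.py
```

```text
t [ 0.6234 -0.0996 -0.1483] [[0.1, -2.4], [-0.6, -0.7], [-0.5, 0.5], [0.7, 0.6], [0.3, 0.7]]
s [ 0.6149 -0.0994 -0.1584] [[-1.6, -1.0], [-1.4, 3.3], [1.2, -1.1], [2.7, 0.4]]
ts [ 0.6199 -0.0996 -0.1507] [[0.3, -1.3], [-0.4, 0.8], [-0.5, 2.0], [0.7, 1.7], [0.3, 1.9], [-3.2, -0.0], [-3.9, 4.1], [-1.1, -0.6], [1.2, 0.9]]
top 31 gate angle 1.3922583344262975 r 0.12917337101754797 perp std
scene 70 gate angle 1.3623103925615432 r 0.12751543019714145 perp std
```

View pics/ov1.png

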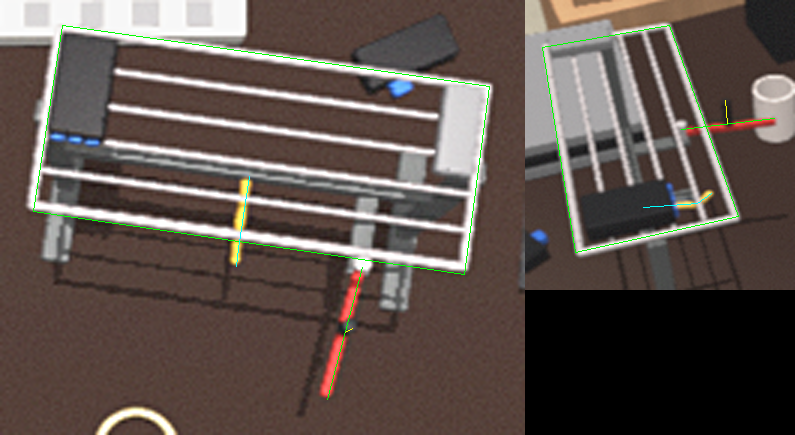

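The overlay fits: in the top view the hook tip is at (237,262) and the gate at (345,330). The gate is only open to about 1.38 rad, which is too close to the 188 mm wide gripper body. I'll push it further open first, after a close look with the wrist camera.

```bash
cat >> h.py <<'E'
def ori(yaw,lean,sgn=1):
    ex=np.array([np.cos(yaw),np.sin(yaw),0]); ez=np.array([0,0,1.]); z=np.sin(lean)*ex-np.cos(lean)*ez
    y=sgn*np.cross(ez,ex); M=np.c_[np.cross(y,z),y,z]; return R.from_matrix(M).as_quat(),z
def tcp(q,L,lean,sgn=1,ahead=.006):
    """TCP pose putting the point `ahead` of the TCP at local point L of frame q=(x,y,yaw)"""
    o,z=ori(q[2],lean,sgn); return pose2(q,[L])[0]-ahead*z,o
LEAN=np.radians(40)
E
cat > s4.py <<'E'
from h import *
q=np.load("rack.npy"); t=np.array([.514,.311,.845])
for s in (1,-1):
  for n,f,L,l in (("look",q,[-.2,-.06,.33],LEAN),("push0",q,[-.115,-.05,.25],0),("pushE",q,[-.115,-.135,.19],0),("grasp",t,[0,0,.092],LEAN),("lift",t,[0,0,.25],LEAN),("pre",q,[-.12,0,.19],LEAN),("hang",q,[0,0,.156],LEAN),("knob",q,[-.0675,-.141,.228],LEAN),("knobE",q,[-.006,-.055,.228],LEAN)):
    p,o=tcp(f,L,l,s); j=kinematics.solve_ik(p,o); print(s,n,None if j is None else np.round(j,2))
p,o=tcp(q,[-.2,-.06,.33],LEAN,1 if 0 else -1)
E
python3 s4.py
```

```text
1 look [-1.   -0.45  2.13  0.59  1.04 -2.62]
1 push0 [-0.47  0.19  1.6  -0.    1.36 -1.89]
1 pushE [-0.63  0.26  1.65 -0.    1.23 -2.05]
1 grasp [0.09 0.31 2.17 1.34 0.47 2.77]
1 lift [ 0.09  0.04  1.98  0.74  0.72 -2.8 ]
1 pre [-0.57 -0.09  2.29  0.75  0.39 -2.61]
1 hang [-0.44  0.2   2.08  0.8   0.26 -2.58]
1 knob [-0.87  0.02  2.07  0.78  0.65 -2.82]
1 knobE [-0.58  0.08  2.    0.61  0.49 -2.46]
-1 look [-1.   -0.45  2.13  0.59  1.04  0.52]
-1 push0 [-0.47  0.19  1.6  -0.    1.36  1.25]
-1 pushE [-0.63  0.26  1.65 -0.    1.23  1.09]
-1 grasp [ 0.09  0.31  2.17  1.34  0.47 -0.37]
-1 lift [0.09 0.04 1.98 0.74 0.72 0.35]
-1 pre [-0.57 -0.09  2.29  0.75  0.39  0.53]
-1 hang [-0.44  0.2   2.08  0.8   0.26  0.56]
-1 knob [-0.87  0.02  2.07  0.78  0.65  0.32]
-1 knobE [-0.58  0.08  2.    0.61  0.49  0.68]
```

```bash
sed -i 's/LEAN=.*/LEAN=np.radians(36)/' h.py; cat > s5.py <<'E'
from h import *
q=np.load("rack.npy")
manip.move_to(*tcp(q,[-.2,-.06,.33],LEAN,-1))
p=eyes.capture("wrist"); pickle.dump(p,open("w1.pkl","wb"))
cv2.imwrite("pics/w1.png",p["img"][:,:,::-1])
for n in ("gate","gate_knob","rack"):
    for d in eyes.silhouettes(p,n): ys,xs=np.nonzero(d["pixels"]); print(n,round(d["p"],2),np.round(d["pixel"]),xs.min(),xs.max(),ys.min(),ys.max())
a=1.38
print(proj(p,pose2(q,[[0,0,.174],[-.02,0,.188],[-.006,-.12,.202],[-.006-.065*np.sin(a),-.12+.065*np.cos(a),.242],[-.006-.132*np.sin(a),-.12+.132*np.cos(a),.202],[-.019,.19,.323],[-.019,-.19,.323]])).round(0).tolist())
print(manip.get_clock(), manip.get_width())
E
python3 s5.py
```

```text
gate 0.97 [378. 155.] 368 394 99 225
gate_knob 0.92 [379. 152.] 368 394 99 225
rack 0.76 [295.  53.] 37 475 0 225
rack 0.62 [381. 155.] 367 394 99 225
rack 0.48 [ 17. 263.] 0 47 232 284
[[268.0, 104.0], [265.0, 113.0], [387.0, 93.0], [384.0, 128.0], [367.0, 220.0], [-63.0, -7.0], [527.0, -7.0]]
2.95 0.0929265894084485
```

View pics/w1.png

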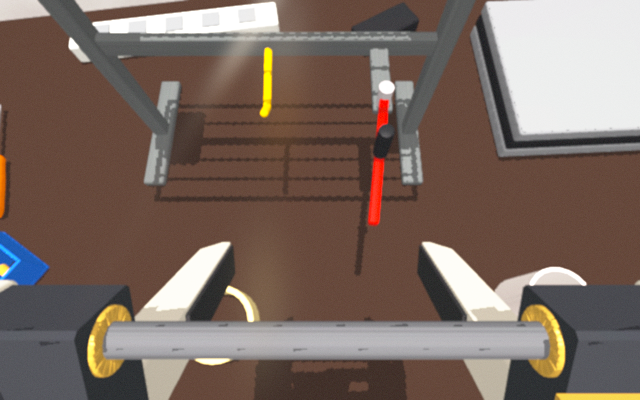

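In the wrist view the hook tip is at (265,114), the knob top at (387,128) and the gate end at (374,224). The model predicted (265,113), (384,128) and (367,220), so the rack pose is good and the gate stands at about 1.44 rad. Next: push it open, then look again.

```bash
cat > s6.py <<'E'
from h import *
q=np.load("rack.npy")
eoat.set_gripper(0.0,10)
P=lambda y,z: tcp(q,[-.115,y,z],0,-1,.025)
manip.move_to(*P(-.05,.25))
manip.servo_line(P(-.05,.187)[0])
print(manip.servo_line(P(-.14,.187)[0],vel=.06,guard=15), manip.get_wrist_force())
manip.servo_line(P(-.12,.187)[0]); manip.servo_line(P(-.10,.28)[0])
eoat.set_gripper(.093)
o,_=ori(.845,LEAN,-1)
t=np.array([.514,.311,.845])
manip.move_to(*tcp(t,[-.05,0,.24],LEAN,-1))
out={}
for n in ("top","scene","wrist"):
    p=eyes.capture(n); out[n]=p
    for c in ("tote","gate"):
        for d in eyes.silhouettes(p,c): ys,xs=np.nonzero(d["pixels"]); print(n,c,round(d["p"],2),np.round(d["pixel"]),xs.min(),xs.max(),ys.min(),ys.max()); out.setdefault((n,c),[]).append(d)
pickle.dump(out,open("o1.pkl","wb")); cv2.imwrite("pics/w2.png",np.vstack([out["wrist"]["img"],np.hstack([out["top"]["img"][100:300,200:520],out["scene"]["img"][80:280,150:470]])])[:,:,::-1])
for n,p in (("top",out["top"]),("scene",out["scene"])):
    im=p["img"].astype(int); k=(im[...,0]>130)&(im[...,1]<70)&(im[...,2]<70); ys,xs=np.nonzero(k)
    L=pose2([0,0,-q[2]],np.array([ray(p,(x,y),.202) for x,y in zip(xs,ys)])-pose2(q,[[-.006,-.12,.2]])); L=L[np.hypot(L[:,0],L[:,1])<.14]
    print(n,len(L),"gate angle",np.arctan2(-L[:,0].mean(),L[:,1].mean()))
print(manip.get_clock())
E
python3 s6.py
```

```text
False [ 0.78332288 -0.58666891  0.01269315]
top tote 0.76 [226. 277.] 216 271 255 295
top tote 0.63 [191. 271.] 173 204 258 282
top tote 0.61 [223. 196.] 204 238 174 215
top gate 0.7 [222. 196.] 204 237 174 214
top gate 0.54 [402. 186.] 396 407 167 206
scene tote 0.85 [370. 324.] 344 398 298 351
scene tote 0.65 [487. 328.] 462 511 304 351
scene tote 0.6 [446. 266.] 400 480 224 303
scene tote 0.18 [273. 138.] 255 291 127 151
scene gate 0.68 [272. 138.] 257 290 129 149
wrist tote 0.65 [325. 258.] 263 386 211 303
wrist tote 0.54 [ 62. 278.] 41 81 272 285
wrist tote 0.5 [179. 395.] 169 187 387 399
top 50 gate angle 1.9379716321662694
scene 85 gate angle 1.8748400140205586
12.0167
```

View pics/w2.png

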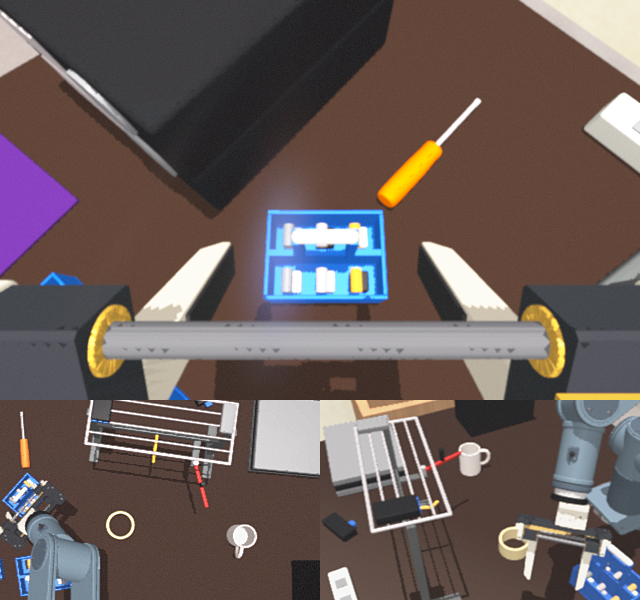

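The gate is now at about 1.9 rad. The middle tote sits square between the open fingers, with its handle bar at (292–367, 236) in the wrist view. I'll refine its pose with the wrist mask and then grasp it.

```bash
cat > s7.py <<'E'
from h import *
o=pickle.load(open("o1.pkl","rb")); o0=pickle.load(open("o0.pkl","rb"))
w=(o["wrist"],o["wrist","tote"][0]["pixels"]); s=(o["scene"],o["scene","tote"][0]["pixels"])
t0=(o0["top"],o0["top","tote"][0]["pixels"])
for v in ([w],[s],[w,s,t0]): t,c=fit_tote(v,[.514,.311]); print(t,c)
t[2]%=np.pi; np.save("tote.npy",t)
print(proj(o["wrist"],pose2(t,[[0,-.028,.116],[0,.028,.116],[.045,.06,.05],[-.045,-.06,.05]])).round(0).tolist())
E
python3 s7.py
```

```text
[0.51232566 0.31176405 0.85086508] 0.026673170950522573
[0.51146487 0.3111261  0.84269811] 0.0665862421651674
[0.51311288 0.31165978 0.84158344] 0.17961744695147497
[[359.0, 237.0], [291.0, 237.0], [268.0, 210.0], [388.0, 299.0]]
```

```bash
cat > s8.py <<'E'
from h import *
q=np.load("rack.npy"); t=np.array([.5123,.3117,.848]); 
p,o=tcp(t,[0,0,.092],LEAN,-1); z=ori(t[2],LEAN)[1]
manip.move_to(p-.09*z,o)
print(manip.servo_line(p,vel=.08,guard=12), manip.get_wrist_force())
eoat.set_gripper(.04,35); print("w",manip.get_width(),manip.get_grip_force())
f0=manip.get_wrist_force()
manip.servo_line(p+[0,0,.14],vel=.1); print("w",manip.get_width(),manip.get_grip_force(),manip.get_wrist_force()-f0)
P,O=tcp(q,[-.14,0,.232],LEAN,-1)
try: manip.servo_line(P,O,vel=.12)
except Exception as e: print("ERR",repr(e))
out={}
for n in ("wrist","scene","top"): out[n]=eyes.capture(n)
pickle.dump(out,open("o2.pkl","wb")); cv2.imwrite("pics/c1.png",np.vstack([out["wrist"]["img"],np.hstack([out["top"]["img"][100:300,200:520],out["scene"]["img"][80:280,150:470]])])[:,:,::-1])
print(manip.get_ee_pos(),P,manip.get_width(),manip.get_clock())
E
python3 s8.py
```

```text
False [-0.30821457  0.23604029 -0.52322105]
w 0.05566275707555415 35.0003582239151
w 0.055792312033815655 34.99982178211212 [ 0.18497669  1.26354868 -2.47372251]
[ 0.47795121 -0.07793115  0.23685345] [ 0.47795721 -0.07804862  0.2368541 ] 0.05581299548129488 19.45
```

View pics/c1.png

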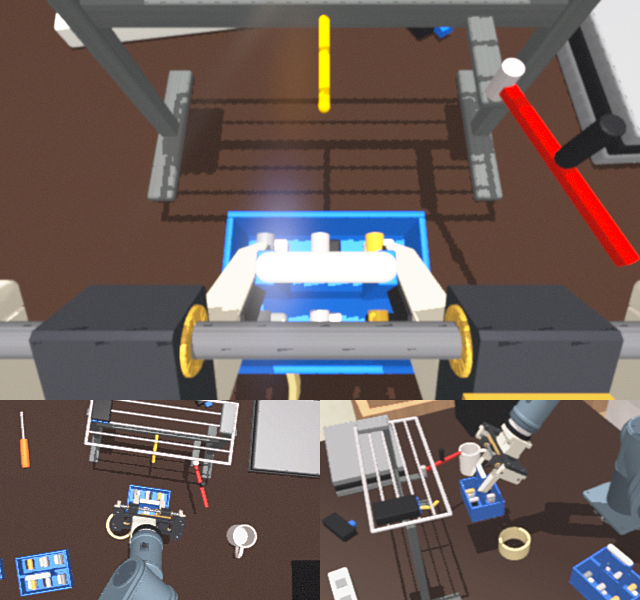

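The tote is held level. In the wrist view the hook tip at (324,108) lines up with the handle centre at (326,268), and the gate is well clear on the right. Next I hang it and let go.

```bash
cat > s9.py <<'E'
from h import *
q=np.load("rack.npy"); P=lambda x,z: tcp(q,[x,0,z],LEAN,-1)[0]
z=ori(q[2],LEAN)[1]
manip.servo_line(P(-.07,.192),vel=.1)
print(manip.servo_line(P(.006,.190),vel=.06,guard=6),manip.get_wrist_force())
print(manip.servo_line(P(.006,.150),vel=.025,guard=2.2),manip.get_wrist_force())
p=manip.get_ee_pos(); L=pose2([0,0,-q[2]],[p+.006*z-[q[0],q[1],0]])[0]; print("grasp local",L)
out={}
for n in ("wrist","scene"): out[n]=eyes.capture(n)
cv2.imwrite("pics/h1.png",np.vstack([out["wrist"]["img"],np.hstack([cv2.resize(out["scene"]["img"][120:220,200:360],None,fx=4,fy=4)[:200*2]])[:200]])[:,:,::-1] if 0 else np.hstack([cv2.resize(out["wrist"]["img"],(400,250)),cv2.resize(out["scene"]["img"][110:235,185:385],(400,250))])[:,:,::-1])
print(manip.get_clock())
E
python3 s9.py
```

```text
False [-0.12004009 -1.07356359 -2.7503884 ]
True [0.45039966 0.93066284 3.34545299]
grasp local [6.02582000e-03 1.06402614e-04 1.57120459e-01]
23.1083
```

View pics/h1.png

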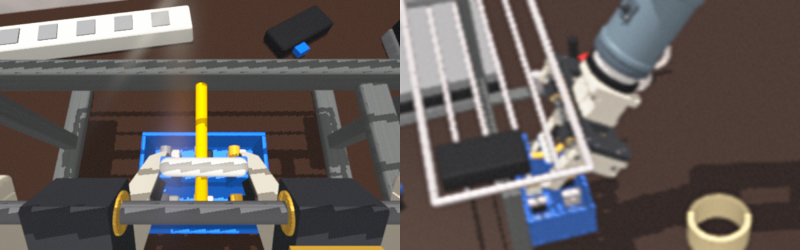

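The bar rests on the hook: the wrist view shows the yellow rod crossing under the handle at (200,165), and contact came at the expected height. Now I release, back off and look.

```bash
cat > s10.py <<'E'
from h import *
q=np.load("rack.npy"); z=ori(q[2],LEAN)[1]
eoat.set_gripper(.093); manip.wait(.4)
p=manip.get_ee_pos(); print(manip.servo_line(p-.13*z,vel=.12,guard=8))
P,O=tcp(q,[-.17,-.12,.30],LEAN,-1); manip.servo_line(P,vel=.15)
out={}
for n in ("wrist","scene","top"): out[n]=eyes.capture(n)
for n in ("wrist","top"):
    d=eyes.silhouettes(out[n],"gate_knob"); print(n,[(round(x["p"],2),x["pixel"]) for x in d])
pickle.dump(out,open("o3.pkl","wb"))
p=out["wrist"]
for a in (1.85,1.9,1.95): print(a,proj(p,pose2(q,[[-.006-.065*np.sin(a),-.12+.065*np.cos(a),.242],[-.006-.132*np.sin(a),-.12+.132*np.cos(a),.202]])).round(0).tolist())
print("handle pred",proj(p,pose2(q,[[.003,-.028,.180],[.003,.028,.18]])).round(0).tolist())
cv2.imwrite("pics/h2.png",np.vstack([p["img"],np.hstack([out["top"]["img"][100:300,200:520],cv2.resize(out["scene"]["img"][100:225,185:385],(320,200))])])[:,:,::-1])
print(manip.get_clock())
E
python3 s10.py
```

```text
False
wrist [(0.57, [357.4, 161.1])]
top [(0.73, [401.5, 189.1])]
1.85 [[353.0, 140.0], [376.0, 243.0]]
1.9 [[358.0, 139.0], [385.0, 240.0]]
1.95 [[362.0, 138.0], [393.0, 237.0]]
handle pred [[229.0, 105.0], [169.0, 105.0]]
26.9917
```

View pics/h2.png

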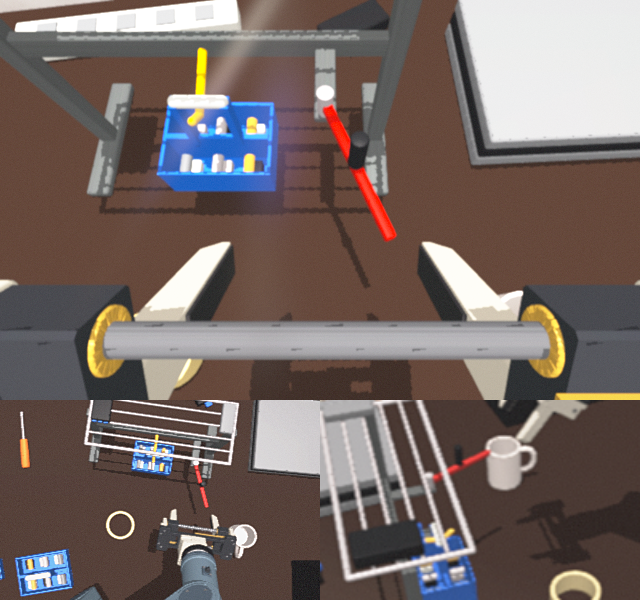

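The tote hangs freely. In the wrist view the handle is at (168–228, 101), where the model predicts it. The gate is at about 1.92 rad, with the knob top at (359,134). Now I pinch the knob lightly and swing the gate shut along its arc.

```bash
cat > s11.py <<'E'
from h import *
q=np.load("rack.npy"); z=ori(q[2],LEAN)[1]
K=lambda a,h=.230: tcp(q,[-.006-.065*np.sin(a),-.12+.065*np.cos(a),h],LEAN,-1)
a=1.92; P,O=K(a)
eoat.set_gripper(.05)
manip.servo_line(P-.10*z,O,vel=.15)
print("hit",manip.servo_line(P,vel=.08,guard=5))
f0=manip.get_wrist_force()
eoat.set_gripper(.0,4); print("w",manip.get_width(),manip.get_wrist_force()-f0)
for a in np.append(np.arange(1.75,0,-.175),[-.0,-.02]):
    try: hit=manip.servo_line(K(a)[0],vel=.06,guard=7)
    except Exception as e: print("ERR",a,repr(e)); break
    f=manip.get_wrist_force()-f0; print(round(a,2),hit,f.round(1),round(manip.get_width(),4))
    if hit: break
print(manip.get_clock())
E
python3 s11.py
```

```text
hit False
w 0.013557081345784792 [-1.05818536  0.58572313 -0.06026907]
1.75 False [-3.   1.8  0.9] 0.0141
1.58 False [-3.3  0.6  2.6] 0.0137
1.4 False [-0.9  1.2  0.7] 0.0138
1.22 False [0.2 1.4 0.9] 0.0138
1.05 False [ 1.2  0.9 -0.3] 0.0136
0.87 False [ 1.2  0.4 -0.9] 0.0138
0.7 False [ 1.7 -0.9 -0.3] 0.0136
0.52 False [ 1.2 -0.5  0.8] 0.0137
0.35 False [0.6 0.2 1.7] 0.0134
0.17 False [1.1 3.5 2.9] 0.0137
-0.0 False [1.1 8.  3.2] 0.0138
-0.02 False [2.  8.1 2.3] 0.0136
34.4
```

```bash
cat > s12.py <<'E'
from h import *
q=np.load("rack.npy"); z=ori(q[2],LEAN)[1]; ex=np.array([np.cos(q[2]),np.sin(q[2]),0])
p=manip.get_ee_pos(); print("stop",manip.servo_line(p+.010*ex,vel=.03,guard=4),manip.get_wrist_force(),(manip.get_ee_pos()-p)@ex)
eoat.set_gripper(.04); manip.wait(.2)
p=manip.get_ee_pos(); print(manip.servo_line(p-.13*z,vel=.12,guard=6))
manip.servo_line(tcp(q,[-.17,-.06,.32],LEAN,-1)[0],vel=.15)
out={}
for n in ("wrist","scene","top"): out[n]=eyes.capture(n)
p=out["wrist"]; im=p["img"].astype(int); k=(im[...,0]>130)&(im[...,1]<70)&(im[...,2]<70); ys,xs=np.nonzero(k)
L=pose2([0,0,-q[2]],np.array([ray(p,(x,y),.202) for x,y in zip(xs,ys)])-[q[0],q[1],0]); L=L[(L[:,0]>-.05)&(L[:,0]<.05)&(abs(L[:,1])<.15)]
print(len(L),"gate fit slope angle",-np.polyfit(L[:,1],L[:,0],1),L.min(0),L.max(0))
cv2.imwrite("pics/f1.png",np.vstack([p["img"],np.hstack([out["top"]["img"][100:300,200:520],cv2.resize(out["scene"]["img"][100:225,185:385],(320,200))])])[:,:,::-1])
print(manip.get_clock())
E
python3 s12.py
```

```text
stop True [-0.01998055 -0.54086992  2.41272047] 0.006458435972289029
False
1402 gate fit slope angle [0.00494973 0.01021181] [-0.01607392 -0.1108675   0.202     ] [-0.00226858  0.01221088  0.202     ]
37.7167
```

View pics/f1.png

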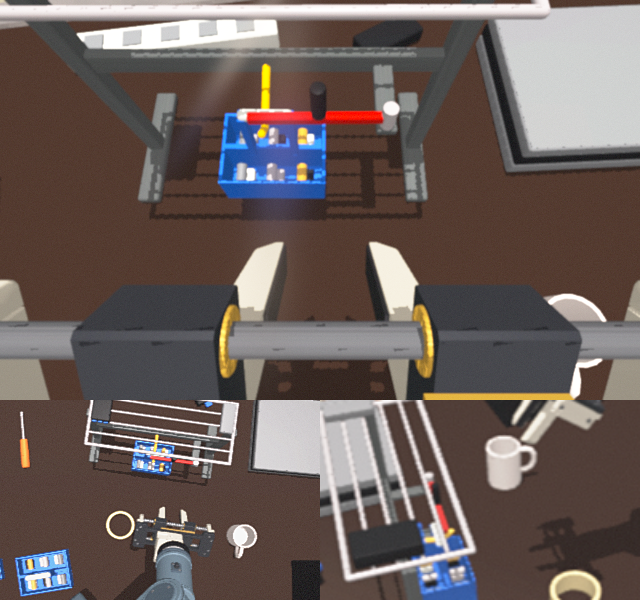

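The wrist view shows the gate lying along the rack's y axis from (388,115) to (243,117), a fitted angle of about 0.005 rad. The tote hangs level behind it, the arm is clear and the bystanders are untouched.

```bash
python3 -c "
from workcell import manip
manip.wait(.5); print(manip.finish_job(), manip.get_clock())"
```

```text
the job is handed in; nothing more can be done
the job is handed in; nothing more can be done
```

The job is handed in at about 38 s of the 61 s allowed: the middle tote hangs by its handle in the hook, the gate is shut (measured at about 0.005 rad), and the tape, mug and screwdriver were left alone; the hand-in call gave no verdict.

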